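Weigh the jewellery case on the sprung hand scale

TASK

Weigh the jewellery case: take the sprung hand scale from its forked stand, slip its hook under the case's steel handle, and raise it slowly until the case hangs about a centimetre clear of its tray, holding it still there for two seconds. Lower the case gently back into its tray, unhook, and hang the scale back in its fork. Only the scale may carry or touch the case, the mirrored lid must not be pressed hard, and the other things stay where they are.

Things in the scene. Friction and masses are not known exactly. Their poses are not given: they have to be found in the camera images.
- scale: Hand scale, 0.16 kg, hanging upright in the fork, axes parallel to the stand's at the start. Origin: centre of the underside of its square collar, z up. Collar 44 x 44 x 5 mm. Above it a white grip block, below it a square tube 22.5 mm wide, 70 mm long, out of which a steel rod with an open hook slides against a spring.
- grip (a point): Middle of the scale's grip block, 37 mm above the scale's origin: block 36 (x) x 24 (y) x 60 mm (5 to 65 mm above the origin). Grip it across y from above.
- tube_end (a point): Lower end of the scale's tube, where the rod comes out. The rod is not measured: it starts 0 to 3 mm out of its zero position, sticks by about 0.8 N, can be pushed in to 6 mm beyond zero (then it is solid) and pulled out to 60 mm; spring about 150 N/m.
- hook_zero (a point): Hook underside with rod at zero and hook screwed right in, 121 mm below the scale's origin, moving with the tube. The hook is screwed 0 to 30 mm further out (not measured, stays so). Hook: 6 mm wire in the scale's x-z plane; from its underside: bar rests at 6 mm, tip top at 18 mm (x +10 to +16), shank x -14 to -8. Move to +x to take a bar: bars 18 to 29 mm above the underside pass over the tip; then raise.
- stand: Fixed stand for the scale: base plate 120 (x, -50 to +70) x 110 x 8 mm, an upright 56 mm wide at x = +45 to +59 carrying two clear prongs along x that end at x = -32, each 12 mm wide, 32 mm gap between them, tops 180 mm above the table. Origin on the table under the fork's middle; the fork is open to -x (and above). The scale's tube hangs in the gap, its collar on the prongs.
- fork (a point): Point in the middle of the fork gap, level with the prongs' tops; where the scale's origin hangs. Axes as the stand.
- case: Closed dark wooden jewellery case, 110 (x) x 90 (y) x 50 mm, standing loose in its tray; contents unknown, 0.3 to 0.7 kg in all. Origin: centre of its underside, z up. Mirrored lid top at z = 54. Fixed steel handle of 6 mm round bar over the lid, in the y-z plane at x = 0: level bar from y = -27 to +27, its underside 20.5 mm above the lid, legs at y = -36 and +36.
- case_lid: The case's fragile mirrored lid plate, 104 (x) x 66 (y) x 4 mm, fixed in its top. Origin: centre of its underside, 50 mm above the case's origin; its top is the flat lid surface.
- bail (a point): Middle of the steel handle's level bar (bar centre, 77.5 mm above the case's underside).
- tray: Fixed pale pink acrylic tray that the case stands in, outside 136 (x) x 116 (y) x 12 mm, walls and floor 4 mm. Origin: centre of its underside on the table; floor top at z = 4.
- jar: Closed white ceramic cream jar, 52 mm across, 45 mm tall, bystander. Origin: underside centre.
- bangle: Gold-coloured plastic bangle lying flat, 68 mm across, 8 mm high, bystander. Origin: underside centre.
- tweezers: Steel tweezers lying flat, 90 mm long (x), bystander. Origin: underside centre.
- tray2: Fixed second pink acrylic tray, 130 (x) x 240 (y) x 12 mm, holding jar, bangle and tweezers. Origin: underside centre.
- organiser: Fixed clear three-tier stacking organiser, 130 (x) x 180 (y) x 135 mm high, off to the left, bystander. Origin: underside centre.
- mirror: Fixed small round mirror on a gold-coloured foot, 120 mm across, 200 mm high, off to the right, bystander. Origin: underside centre.
There are look-alikes about, which are no part of the job. What is meant by the case is not red, and is the smaller of those in its own colour.

How it is judged (in metres and radians):
On the way, in this order (a step that is already met when the one before it is completed fails the run):
1. the case hangs on the scale alone, 3 to 18 mm clear of the tray floor, held so for over a second (z of case in the frame of tray between 0.007 and 0.022 m and contact force between case and tray below 0.05 N and contact force between scale and case above 1.5 N and angle between case's own z axis and vertical below 0.15 rad and linear speed of case below 0.03 m/s), for 1.2 s.
2. the case stands in its tray again and the scale is off it (z of case in the frame of tray below 0.0065 m and contact force between case and tray above 1.5 N and contact force between scale and case below 0.05 N and horizontal distance between scale and bail above 0.03 m), for 0.2 s.
At the end, for the whole second after the job is handed in: Case at rest flat in its tray (underside within 2.5 mm of the tray floor, centre within 13 mm of the tray's in x and y, level within 0.05 rad); scale at rest, upright within 0.08 rad, in its fork (origin within 14 mm sideways and 4 mm in height of the fork point) (z of case in the frame of tray below 0.0065 m and angle between case's own z axis and vertical below 0.05 rad and x of case in the frame of tray between -0.013 and 0.013 m and y of case in the frame of tray between -0.013 and 0.013 m and linear speed of each of case, scale below 0.02 m/s and horizontal distance between scale and fork below 0.014 m and z of scale in the frame of fork between -0.004 and 0.004 m and angle between scale's own z axis and vertical below 0.08 rad); the robot touches nothing.
It fails at once if the robot itself touches the case (contact force between any of the fingers, the arm and case above 0.5 N).
It fails at once if the mirrored lid is pressed with more than 6 N (contact force between anything else and case_lid above 6 N).
It fails at once if the case is jerked (over 14 N on the hook) or set down hard (over 20 N on the tray) (contact force between scale and case above 14 N or contact force between case and tray above 20 N).
It fails at once if the case is raised more than 32 mm off the tray floor or tipped by more than 0.3 rad (z of case in the frame of tray above 0.036 m or angle between case's own z axis and vertical above 0.3 rad).
It fails at once if jar, bangle or tweezers moved more than 15 mm, or organiser or mirror struck (distance of any of jar, bangle, tweezers from where it was at the start of the episode above 0.015 m or contact force between the arm and organiser above 5 N or contact force between the arm and mirror above 5 N).
It also fails if it takes over 72 s, if anything falls off the work surface, if the arm or the gripper's body presses on something with over 40 N, if the wrist force passes 120 N, or if a joint passes its speed limit or range.

ROBOT

A 6-joint arm with a two-finger parallel gripper is mounted at the origin on the work surface. World frame = base frame: x ahead of the robot, y to its left, z up, the work surface at z = 0. Lengths are in m, angles in degrees, forces in N, time in s.
With the tool pointing down it reaches from about 0.3 to 0.825 m from the base axis. Payload 5.4 kg.
Tool frame: the origin (TCP) lies on the front face of the gripper's body, between the roots of the fingers; the fingertips stand 88 mm ahead of it and the grasp point (between the pads) lies 69 mm ahead of it; z points along the fingers, y is the direction in which the jaws open and shut (so a half turn about z gives the same grasp; the last joint's range is limited). The gripper opens to 92 mm and grips with 3 to 60 N. Pads are 20 mm wide; open, the fingers measure 128 mm over their backs; the gripper's body (75 mm by 189 mm) begins 69 mm behind the grasp point.
Start: joints at [63.65, 9.076, 91.501, -0, 79.423, -12.038], TCP at [0.142, 0.557, 0.303] pointing down, gripper open.
Joint ranges: [-166.64, 166.64], [-54.1, 131.32], [10.49, 154.53], [-73.88, 253.88], [9.74, 151.15], [-171.62, 171.62]. Speed limits (degrees/s): [147.25, 147.25, 180, 180, 180, 180].

INTERFACE

Orientations are given as a 3x3 rotation matrix whose columns are the frame's x, y, z axes.
In Python, from cell import arm, optics, spotter gives the robot as it stands.
- The arm moves only by the shell command python3 -m jog 'ROWS' [FORCE]. ROWS is JSON, one flat list of numbers, 5 for each row, row after row: the closure, from 0 (fully open) to 1 (shut), then the shift along the world's x, y, z in mm, then the turn about the world's z in degrees. In form: [gripper, x, y, z, twist, gripper, x, y, z, twist, ...]. A call has 1 to 10 rows; each row is the pose to reach, as a shift and turn from the pose commanded when the call began; what a row does not reach only later rows make up. A row lasts 1/10 s, in which the tool goes at most 50 mm and 8.59 degrees, less where a joint would pass 70% of its speed; a pose out of reach is approached as far as the arm can. A call with a gripper value outside its range is refused whole. The fingers move at their own pace and stop on an object; FORCE is the grip in N (left out, the last holds). Time passes only in rows, so rows that repeat a pose let the fingers close. It gives the time, the measured TCP pose, the force and the opening at its end, in the units of the state.
- arm.get_state(): the state, without advancing time (a new reading comes with each control period).
- optics.read_camera(name): name is "scene" or "top"; returns a dict with "image" (480x640x3 uint8, red, green, blue), "z_map" (480x640 float32, m along the optical axis (not along the pixel's ray), 0 where there is no reading), "fx", "fy", "cx", "cy" (pixels), "R" (3x3) and "t" (3): a world point X has camera coordinates R X + t. Camera axes: x right, y down, z forward; pixel columns grow to the right and rows downward; lengths in m; the calibration is good to about 2 mm. A picture is of the moment at which its call begins.
- arm.close_job(): hands the job in, once; it reports no verdict.
Trained networks look in a picture, given as the dict that the camera call returned (one of the last four; its "shot" number tells which), for a name from the list of things; names that differ only in an ending like _2 or _b are one class to them, and where a whole thing is asked for, a point or a joint stands for the part that bears it (a point fixed in the world has none). Each returns a list of dicts, best first, with "conf" (0 to 1); they miss things now and then, are a little off and sometimes report something else, mostly with a low value. They report only what shows in the picture. A call takes as long as a camera call. They do not tell look-alikes from the thing itself.
- spotter.recognise(picture, label): "centre" ([column, row] as shares, 0 to 1, of the picture: columns of its width, rows of its height, amid what is visible of it).
- spotter.mark_of(picture, label): "centre" ([column, row] as shares, 0 to 1, of the picture: columns of its width, rows of its height: a listed point, or the origin of a listed thing).
The state is a dict: "clock": time; "q": joint angles; "joint_velocities": joint speeds; "effort": joint torques, N m; "tool_pos": TCP position; "tool_rot": TCP orientation; "ft_force": force on the tool from outside, world axes, zero at the start; "ft_torque": the same for the moment, N m; "grip_width": opening from 0.0 (shut) to 1.0 (fully open).
Only numpy, scipy, OpenCV 4.12 (cv2) and the standard library are available. Lean on these libraries where they do the work, as an engineer would, in place of code of your own. Each camera call takes 0.05 s, during which the arm holds its last target.

## Working session

There is one attempt and no reset: what is moved stays moved. The work goes in short steps, Python scripts to look and compute and a shell command to move; the robot and the scene stay as the last step left them, time stands still between calls to the robot, and variables do not carry over. Pictures are saved under pics/ and viewed, and the job is handed in when it is done.

```bash
ls; mkdir -p pics
python3 - <<'E'
from cell import arm, optics, spotter
import cv2
for n in ("scene","top"):
    p=optics.read_camera(n)
    cv2.imwrite(f"pics/{n}0.png",p["image"][:,:,::-1])
    print(n,p["fx"],p["cx"],p["cy"],p["R"],p["t"])
    for l in ("scale","grip","tube_end","hook_zero","stand","fork","case","case_lid","bail","tray"):
        print(l,[(round(d["conf"],2),[round(d["centre"][0]*640),round(d["centre"][1]*480)]) for d in spotter.mark_of(p,l)][:4])
s=arm.get_state();print(s)
E
```

```text
pics
scene 620.1060416052745 325.6435484034804 235.06133775097967 [[ 0.29765954  0.95439053 -0.02318422]
 [ 0.56675128 -0.19619917 -0.80018677]
 [-0.76823941  0.22504354 -0.59930261]] [-0.17721692 -0.2218931   1.93549447]
scale [(0.75, [387, 198]), (0.16, [385, 183])]
grip [(0.72, [306, 347])]
tube_end [(0.45, [337, 335])]
hook_zero []
stand [(0.87, [387, 253]), (0.2, [386, 180])]
fork [(0.74, [388, 197])]
case [(0.97, [316, 226]), (0.87, [172, 269]), (0.61, [273, 278])]
case_lid [(0.85, [169, 247]), (0.83, [273, 260]), (0.76, [317, 212])]
bail [(0.92, [165, 233]), (0.91, [270, 251]), (0.75, [315, 203])]
tray [(0.9, [346, 336]), (0.88, [270, 276])]
top 561.6670206264329 325.6439978915993 244.17347511309927 [[ 0.01454627 -0.99980559 -0.01331148]
 [-0.99232872 -0.01280035 -0.12296281]
 [ 0.12276851  0.01499801 -0.992322  ]] [0.00977392 0.59451165 1.49708552]
scale [(0.78, [266, 255]), (0.33, [264, 252])]
grip [(0.57, [263, 250])]
tube_end [(0.72, [266, 260])]
hook_zero [(0.64, [269, 257])]
stand [(0.63, [271, 259])]
fork [(0.62, [261, 251]), (0.31, [366, 181])]
case [(0.91, [376, 268])
[... 288 characters left out ...]
9607e-04,
        7.94250254e+01, -1.20402463e+01]), 'joint_velocities': array([-0.00369291,  0.00952063,  0.05006847,  0.06802313, -0.04169161,
       -0.09785906]), 'effort': array([ 1.11089586e-03, -3.85566866e+01, -3.22369230e+01,  7.01809418e-02,
        3.05839407e-02, -2.44823021e-06]), 'tool_pos': array([0.14215472, 0.55712066, 0.30269136]), 'tool_rot': array([[-9.68972360e-01,  2.47169103e-01, -1.93030234e-05],
       [ 2.47169104e-01,  9.68972358e-01, -5.16995035e-05],
       [ 5.92557623e-06, -5.48665009e-05, -9.99999998e-01]]), 'ft_force': array([-0.0646423 , -0.24866304, -0.79285056]), 'ft_torque': array([-0.00516147, -0.06468882, -0.01327135]), 'grip_width': 1.0000658119967012}
```

View pics/scene0.png

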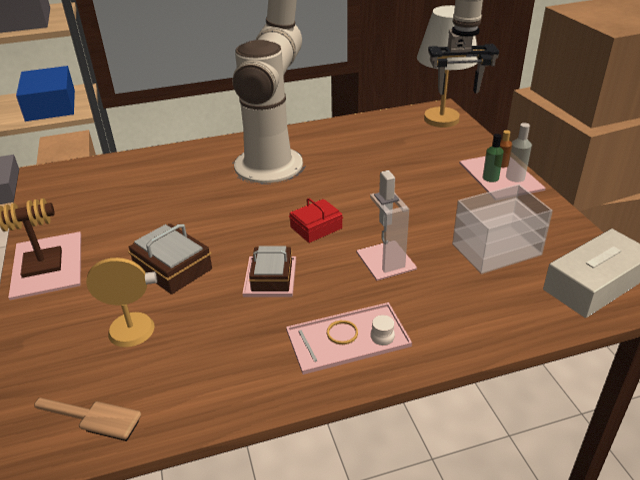

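View pics/top0.png

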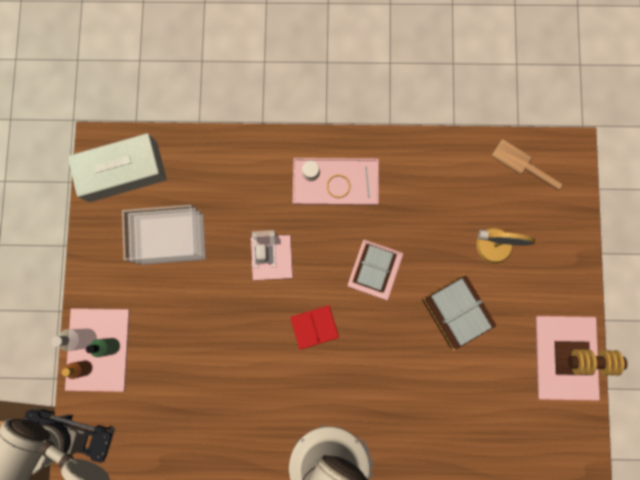

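The case is the small brown one in the tray (top 375,268; scene 271,270). The scale hangs in the stand (top 265,250), with its upright on the far side. Next I'll measure precisely.

```bash
cat > h.py <<'E'
from cell import arm, optics, spotter
import cv2, numpy as np
def cloud(p):
    z=p["z_map"]; v,u=np.mgrid[0:480,0:640]
    c=np.stack([(u-p["cx"])/p["fx"]*z,(v-p["cy"])/p["fy"]*z,z],-1)
    w=(c-p["t"])@np.array(p["R"])
    w[z==0]=np.nan
    return w
def ray(p,u,v,z):  # world point on pixel ray at height z
    R=np.array(p["R"]);o=-R.T@p["t"]
    d=R.T@np.array([(u-p["cx"])/p["fx"],(v-p["cy"])/p["fy"],1.])
    return o+d*(z-o[2])/d[2]
def rect(P):
    (c,s,a)=cv2.minAreaRect((P[:,:2]*1000).astype(np.float32)); return np.round(c,1),np.round(s,1),round(a,2)
E
python3 - <<'E'
from h import *
for n in("top","scene"):
    p=optics.read_camera(n); w=cloud(p); im=p["image"].astype(int)
    g=cv2.resize(p["image"],None,fx=1,fy=1)
    a=(g[190:340,230:420] if n=="top" else g[150:310,220:430])
    cv2.imwrite(f"pics/{n}_crop.png",cv2.resize(a,(800,600),interpolation=cv2.INTER_CUBIC)[:,:,::-1])
    m=ray(p,*( (375,268) if n=="top" else (273,260)),0.058); print(n,"lid ray",m)
    near=np.hypot(w[...,0]-m[0],w[...,1]-m[1])<0.1
    pink=(im[...,0]>im[...,1]+25)&(im[...,2]>120)
    for nm,lo,hi in(("lid",.05,.066),("handle",.07,.09),("lowpink",-.01,.02)):
        k=near&(w[...,2]>lo)&(w[...,2]<hi)
        if nm=="lowpink": k&=pink
        P=w[k]; print(nm,len(P),rect(P),np.median(P[:,2]))
    m=ray(p,*( (266,255) if n=="top" else (387,198)),0.18);print("fork ray",m)
    near=np.hypot(w[...,0]-m[0],w[...,1]-m[1])<0.12
    for nm,lo,hi in(("gripTop",.235,.26),("prongs",.165,.19),("base",-.01,.03)):
        k=near&(w[...,2]>lo)&(w[...,2]<hi)
        if nm=="base": k&=pink
        P=w[k]
        if len(P)>3: print(nm,len(P),rect(P),np.median(P,0))
E
```

```text
top lid ray [ 0.52916712 -0.11537738  0.058     ]
lid 1180 (array([ 530.7, -114.1]), array([ 89.5, 109.9]), 71.01) 0.05607479923238391
handle 64 (array([ 530.7, -114.9]), array([74.8,  6.6]), 71.11) 0.08125451003792072
lowpink 640 (array([ 530. , -118.6]), array([116.3, 137.8]), 71.18) 0.0054453192749595175
fork ray [0.54773883 0.16278657 0.18      ]
gripTop 153 (array([547.8, 167.8]), array([36. , 23.4]), 2.93) [0.54784524 0.16713417 0.24351285]
prongs 502 (array([562.7, 169.8]), array([91.3, 56.7]), 4.37) [0.56724245 0.16210753 0.17961252]
base 961 (array([560.8, 170.2]), array([121.5, 109.4]), 4.77) [0.53558794 0.14665111 0.00668487]
scene lid ray [ 0.5387292  -0.11096361  0.058     ]
lid 1026 (array([ 535.6, -117.9]), array([ 89.7, 119.3]), 71.27) 0.056000609092376884
handle 79 (array([ 535.8, -118.5]), array([76.5, 13.9]), 71.33) 0.08139289145610437
lowpink 369 (array([ 523.8, -119.3]), array([117.1, 159.6]), 71.65) 0.00738722160362476
fork ray [0.55161538 0.1674674  0.18      ]
gripTop 122 (array([552.8, 164.4]), array([37.1, 24.7]), 2.48) [0.55641694 0.16281532 0.24221085]
prongs 555 (array([564.9, 167.4]), array([99.5, 60.7]), 4.9) [0.57833543 0.15838943 0.17860808]
base 900 (array([555.4, 169.8]), array([138.2, 114.7]), 3.75) [0.58253954 0.14821133 0.0069793 ]
```

```bash
python3 -m jog '[0,10,-10,30,0, 0,35,-33,60,5, 0,65,-62,80,10, 0,97,-93,85,15, 0,130,-124,85,18.8, 0,163,-156,85,18.8, 0,196,-187,85,18.8, 0,229,-219,85,18.8, 0,262,-250,85,18.8, 0,294,-281,85,18.8]' 20; python3 -m jog '[0,30,-29,0,0, 0,57,-54,0,0, 0,80,-76,0,0, 0,98,-94,0,0, 0,108,-104,0,0, 0,112,-108,0,0, 0,114,-109,0,0]'
python3 - <<'E'
from h import *
s=arm.get_state(); print(s["clock"],s["tool_pos"],s["tool_rot"][:,1],s["ft_force"])
for n in ("top","scene"):
    p=optics.read_camera(n); w=cloud(p)
    near=np.hypot(w[...,0]-.55,w[...,1]-.167)<0.06
    P=w[near&(w[...,2]>.237)&(w[...,2]<.26)]
    print(n,len(P),rect(P) if len(P)>3 else 0)
    cv2.imwrite(f"pics/{n}1.png",p["image"][:,:,::-1])
E
```

```text
clock: 2.2
tool_pos: [0.4373, 0.2746, 0.3879]
tool_rot: [[-0.997, -0.078, 0.001], [-0.078, 0.997, 0.0], [-0.001, 0.0, -1.0]]
ft_force: [-0.3, -0.2, 0.5]
grip_width: 0.998
clock: 2.9
tool_pos: [0.5501, 0.1673, 0.3877]
tool_rot: [[-0.997, -0.078, -0.0], [-0.078, 0.997, 0.0], [0.0, 0.0, -1.0]]
ft_force: [-1.3, -0.2, 0.5]
grip_width: 0.996
2.9 [0.55007084 0.16729992 0.38765716] [-7.82263769e-02  9.96935577e-01  2.97740080e-04] [-1.33107118 -0.16367369  0.47205668]
top 3 0
scene 106 (array([551.6, 164.7]), array([38.3, 25.6]), 3.5)
```

View pics/scene1.png

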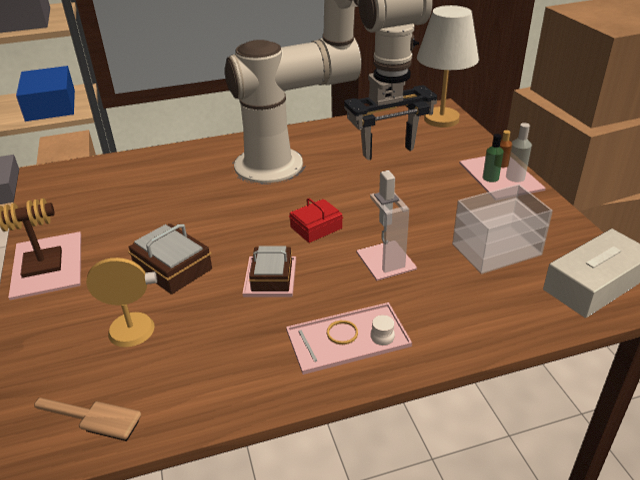

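The gripper sits straight above the scale (scene 390,140 over 388,185). I'll descend and grip.

```bash
python3 -m jog '[0,0,-1,-25,0, 0,0,-1,-50,0, 0,0,-1,-72,0, 0,0,-1,-86,0, 0,0,-1,-96,0, 0,0,-1,-102,0, 0,0,-1,-102,0]'; python3 -m jog '[0.6,0,0,0,0, 1,0,0,0,0, 1,0,0,0,0, 1,0,0,0,0, 1,0,0,0,0, 1,0,0,0,0, 1,0,0,0,0]' 25
python3 - <<'E'
from h import *
s=arm.get_state(); print(s["clock"],s["tool_pos"],s["ft_force"],s["grip_width"]*92)
p=optics.read_camera("scene"); cv2.imwrite("pics/s2.png",cv2.resize(p["image"][60:300,250:550],(750,600))[:,:,::-1])
E
```

```text
clock: 3.7
tool_pos: [0.55, 0.1663, 0.2855]
tool_rot: [[-0.997, -0.079, -0.0], [-0.079, 0.997, 0.0], [0.0, 0.0, -1.0]]
ft_force: [0.2, 0.4, -0.6]
grip_width: 0.999
clock: 4.4
tool_pos: [0.5502, 0.1661, 0.2857]
tool_rot: [[-0.997, -0.078, -0.0], [-0.078, 0.997, -0.0], [0.0, -0.0, -1.0]]
ft_force: [0.0, 0.0, -0.4]
grip_width: 0.416
4.4 [0.5501583  0.16611178 0.28570153] [ 0.04654096  0.0086216  -0.35478421] 38.231660891696585
```

View pics/s2.png

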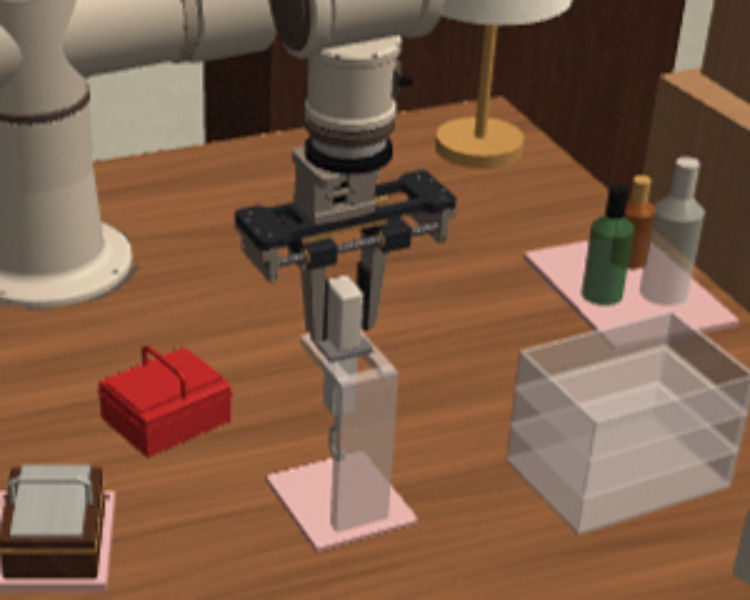

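Fingers straddle the white grip block (crop 345,310) but are still closing. I'll keep closing, then lift slightly.

```bash
python3 -m jog '[1,0,0,0,0, 1,0,0,0,0, 1,0,0,0,0, 1,0,0,0,0, 1,0,0,0,0]' 25; python3 -m jog '[1,0,0,2,0, 1,0,0,5,0, 1,0,0,9,0, 1,0,0,13,0, 1,0,0,15,0, 1,0,0,15,0]'
```

```text
clock: 4.95
tool_pos: [0.5501, 0.1663, 0.2857]
tool_rot: [[-0.997, -0.078, -0.0], [-0.078, 0.997, 0.0], [0.0, 0.0, -1.0]]
ft_force: [0.3, 0.9, -0.7]
grip_width: 0.258
clock: 5.55
tool_pos: [0.5504, 0.1661, 0.3013]
tool_rot: [[-0.997, -0.078, 0.001], [-0.078, 0.997, 0.0], [-0.001, -0.0, -1.0]]
ft_force: [-0.8, 0.3, -1.4]
grip_width: 0.261
```

```bash
python3 -m jog '[1,-8,-1,0,0, 1,-20,-2,0,0, 1,-35,-3,0,0, 1,-50,-4,0,0, 1,-65,-5,0,0, 1,-80,-6,0,0, 1,-90,-7,0,0, 1,-97,-8,0,0, 1,-100,-8,0,0, 1,-100,-8,0,0]'; python3 -m jog '[1,0,0,10,0, 1,0,0,30,0, 1,0,0,55,0, 1,0,0,75,0, 1,0,0,87,0, 1,0,0,90,0, 1,0,0,90,0, 1,0,0,90,0]'
python3 - <<'E'
from h import *
p=optics.read_camera("scene"); cv2.imwrite("pics/s3.png",cv2.resize(p["image"][60:300,250:550],(750,600))[:,:,::-1])
p=optics.read_camera("scene");w=cloud(p)
s=arm.get_state();print(s["tool_pos"],s["ft_force"])
near=np.hypot(w[...,0]-s["tool_pos"][0],w[...,1]-s["tool_pos"][1])<0.04
for lo in np.arange(.1,.32,.01):
    P=w[near&(w[...,2]>lo)&(w[...,2]<lo+.01)]
    if len(P): print(round(lo,3),len(P),np.round(P.min(0),4),np.round(P.max(0),4))
E
```

```text
clock: 6.55
tool_pos: [0.4501, 0.1581, 0.3008]
tool_rot: [[-0.997, -0.078, 0.0], [-0.078, 0.997, 0.0], [-0.0, 0.0, -1.0]]
ft_force: [0.3, -0.5, -2.2]
grip_width: 0.264
clock: 7.35
tool_pos: [0.4499, 0.1581, 0.3895]
tool_rot: [[-0.997, -0.078, -0.002], [-0.078, 0.997, -0.0], [0.002, 0.0, -1.0]]
ft_force: [-0.2, 0.3, -3.1]
grip_width: 0.258
[0.44981109 0.15809181 0.38948059] [-0.31455681 -0.03442543 -1.72733936]
0.15 13 [0.4367 0.1511 0.1531] [0.4599 0.1558 0.1598]
0.16 21 [0.4344 0.1504 0.16  ] [0.465  0.1588 0.1695]
0.17 11 [0.437  0.1511 0.1701] [0.4471 0.158  0.1796]
0.18 6 [0.4456 0.1508 0.1824] [0.4546 0.1596 0.19  ]
0.19 12 [0.444  0.1514 0.1902] [0.4545 0.1574 0.1996]
0.2 5 [0.4503 0.1518 0.2008] [0.456  0.1565 0.2067]
0.21 39 [0.4399 0.1437 0.2108] [0.4646 0.1672 0.22  ]
0.22 36 [0.4453 0.1423 0.2212] [0.4643 0.1679 0.2294]
0.23 46 [0.4434 0.1427 0.2305] [0.4672 0.1685 0.2399]
0.24 42 [0.4421 0.143  0.2401] [0.4671 0.1657 0.2499]
0.25 44 [0.4386 0.1433 0.2501] [0.4667 0.1673 0.26  ]
0.26 49 [0.4421 0.1433 0.2602] [0.4685 0.1674 0.2699]
0.27 19 [0.4572 0.1439 0.2706] [0.4658 0.1687 0.2783]
0.28 125 [0.4297 0.1319 0.2808] [0.4791 0.1796 0.2898]
0.29 49 [0.4505 0.1325 0.2904] [0.4728 0.1769 0.3   ]
0.3 74 [0.4447 0.1297 0.3001] [0.4715 0.1813 0.31  ]
0.31 91 [0.4425 0.1291 0.31  ] [0.4728 0.1812 0.3199]
```

View pics/s3.png

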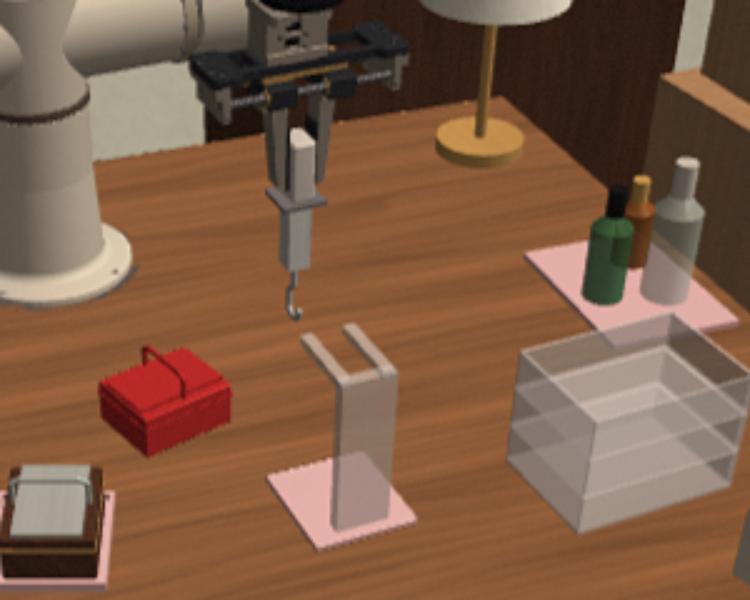

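The scale is out cleanly, with the hook underside (crop 295,318) about 0.237 m below the TCP. Next I move beside the handle on its -x side.

```bash
python3 -m jog '[1,3,-13,0,0, 1,9,-44,0,-4, 1,16,-80,0,-9, 1,24,-120,0,-14, 1,32,-160,0,-19, 1,40,-200,0,-23.3, 1,47,-232,0,-23.3, 1,51,-254,0,-23.3, 1,53,-263,0,-23.3, 1,53,-264,0,-23.3]';python3 -m jog '[1,0,0,-15,0, 1,0,0,-35,0, 1,0,0,-55,0, 1,0,0,-70,0, 1,0,0,-80,0, 1,0,0,-84,0, 1,0,0,-84,0, 1,0,0,-84,0]'
python3 - <<'E'
from h import *
p=optics.read_camera("scene"); cv2.imwrite("pics/s4.png",cv2.resize(p["image"][140:310,200:400],(706,600))[:,:,::-1])
p=optics.read_camera("top"); cv2.imwrite("pics/t4.png",cv2.resize(p["image"][190:340,280:480],(800,600))[:,:,::-1])
s=arm.get_state();print(s["tool_pos"],s["tool_rot"][:,1],s["ft_force"])
E
```

```text
clock: 8.45
tool_pos: [0.503, -0.107, 0.3902]
tool_rot: [[-0.946, 0.324, -0.001], [0.324, 0.946, 0.0], [0.001, 0.0, -1.0]]
ft_force: [0.3, 0.0, -1.4]
grip_width: 0.259
clock: 9.25
tool_pos: [0.5036, -0.106, 0.3076]
tool_rot: [[-0.947, 0.322, 0.001], [0.322, 0.947, -0.001], [-0.002, -0.0, -1.0]]
ft_force: [-0.3, -0.1, -1.7]
grip_width: 0.261
[ 0.50357316 -0.10607031  0.30765574] [ 3.22504456e-01  9.46567926e-01 -1.92579887e-04] [-0.4205568  -0.10265391 -1.49143998]
```

View pics/s4.png

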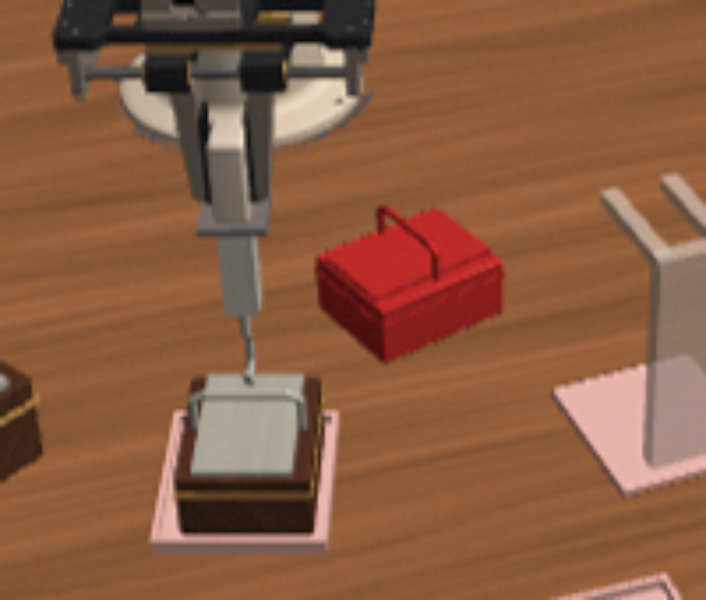

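```bash
cat > ft.py <<'E'
from h import *
F=[];Z=[]
for i in range(4):
    F.append(arm.get_state()["ft_force"]); p=optics.read_camera("scene")
    Z.append(arm.get_state()["tool_pos"])
print("F",np.mean(F,0).round(2),np.std(F,0).round(2),"pos",np.mean(Z,0).round(4),"t",arm.get_state()["clock"])
E
python3 ft.py; python3 -m jog '[1,0,0,-3,0, 1,0,0,-6,0, 1,0,0,-9,0, 1,0,0,-10,0, 1,0,0,-10,0]'; python3 ft.py;python3 -m jog '[1,0,0,-0.5,0, 1,0,0,-1,0, 1,0,0,-1.5,0, 1,0,0,-2,0,1,0,0,-2,0]'; python3 ft.py
```

```text
F [-0.08 -0.22 -1.88] [0.6  0.1  0.24] pos [ 0.5034 -0.106   0.3074] t 9.55
clock: 10.05
tool_pos: [0.503, -0.1058, 0.2963]
tool_rot: [[-0.947, 0.323, -0.001], [0.323, 0.947, 0.0], [0.001, 0.0, -1.0]]
ft_force: [-0.1, -0.6, -2.6]
grip_width: 0.26
F [ 0.   -0.12 -2.09] [0.47 0.29 0.33] pos [ 0.5032 -0.1059  0.2967] t 10.25
clock: 10.75
tool_pos: [0.5032, -0.1059, 0.2948]
tool_rot: [[-0.947, 0.322, 0.0], [0.322, 0.947, -0.0], [-0.0, -0.0, -1.0]]
ft_force: [0.2, 0.1, -1.6]
grip_width: 0.263
F [ 0.09 -0.25 -1.54] [0.17 0.25 0.24] pos [ 0.5032 -0.1059  0.2947] t 10.95
```

Possibly a slight change; two more millimetres down, then compare.

```bash
python3 -m jog '[1,0,0,-0.5,0, 1,0,0,-1,0, 1,0,0,-1.5,0, 1,0,0,-2,0,1,0,0,-2,0]'; python3 ft.py
python3 - <<'E'
from h import *
p=optics.read_camera("scene"); cv2.imwrite("pics/s5.png",cv2.resize(p["image"][200:300,230:330],(600,600),interpolation=cv2.INTER_CUBIC)[:,:,::-1])
E
```

```text
clock: 11.45
tool_pos: [0.5032, -0.1059, 0.2926]
tool_rot: [[-0.947, 0.323, 0.0], [0.323, 0.947, -0.0], [-0.0, -0.0, -1.0]]
ft_force: [0.3, -0.0, -1.4]
grip_width: 0.262
F [ 0.43 -0.22 -1.24] [0.21 0.14 0.18] pos [ 0.5032 -0.1059  0.2927] t 11.65
```

View pics/s5.png

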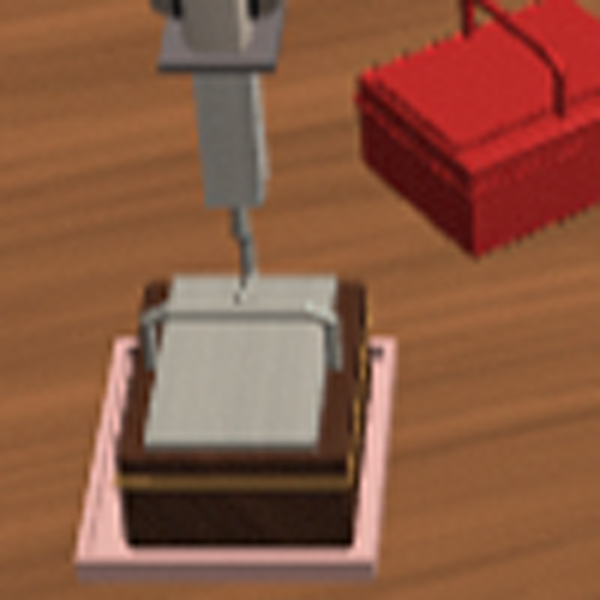

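```bash
python3 -m jog '[1,0,0,-0.5,0, 1,0,0,-1,0, 1,0,0,-1.5,0, 1,0,0,-2,0,1,0,0,-2,0]'; python3 ft.py
```

```text
clock: 12.2
tool_pos: [0.5032, -0.1059, 0.2907]
tool_rot: [[-0.947, 0.322, 0.0], [0.322, 0.947, -0.0], [-0.0, 0.0, -1.0]]
ft_force: [-0.3, 0.4, -1.4]
grip_width: 0.258
F [ 0.45 -0.09 -0.78] [0.53 0.37 0.63] pos [ 0.5032 -0.1059  0.2907] t 12.4
```

Contact with the lid is confirmed at about 1.2 N. I'll raise 1.2 mm and slide the tip under the bar.

```bash
python3 -m jog '[1,0,0,0.6,0, 1,0,0,1.2,0, 1,2,-0.7,1.2,0, 1,5,-1.8,1.2,0, 1,8,-2.8,1.2,0, 1,11,-3.8,1.2,0, 1,14,-4.9,1.2,0, 1,17,-5.9,1.2,0, 1,19,-6.6,1.2,0, 1,19,-6.6,1.2,0]'; python3 ft.py;  python3 - <<'E'
from h import *
p=optics.read_camera("scene"); cv2.imwrite("pics/s6.png",cv2.resize(p["image"][200:300,230:330],(600,600),interpolation=cv2.INTER_CUBIC)[:,:,::-1])
w=cloud(p);near=np.hypot(w[...,0]-.533,w[...,1]+.116)<0.1
P=w[near&(w[...,2]>.05)&(w[...,2]<.066)];print(rect(P))
E
```

```text
clock: 13.4
tool_pos: [0.5224, -0.1126, 0.2919]
tool_rot: [[-0.947, 0.322, 0.0], [0.322, 0.947, -0.0], [-0.0, -0.0, -1.0]]
ft_force: [-0.1, 0.8, -1.2]
grip_width: 0.259
F [-0.05  0.02 -1.77] [0.11 0.5  0.37] pos [ 0.5221 -0.1124  0.2919] t 13.6
(array([ 535.1, -117.5]), array([ 89.8, 118.9]), 70.97)
```

View pics/s6.png

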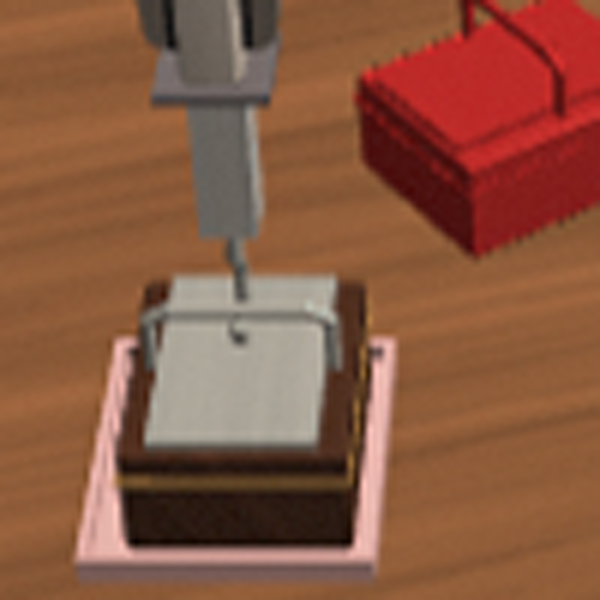

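The tip has passed under the bar (crop 238,335) and the case hasn't moved. I'll finish the slide and start raising.

```bash
python3 -m jog '[1,3,-1,0,0, 1,6,-2,0,0, 1,8.5,-3,0,0, 1,10,-3.5,0,0, 1,10,-3.5,0,0, 1,10,-3.5,2,0, 1,10,-3.5,5,0, 1,10,-3.5,8,0, 1,10,-3.5,10,0, 1,10,-3.5,10,0]'; python3 ft.py; python3 -m jog '[1,0,0,2,0, 1,0,0,4,0, 1,0,0,6,0, 1,0,0,8,0, 1,0,0,10,0, 1,0,0,12,0, 1,0,0,14,0, 1,0,0,15,0, 1,0,0,15,0]'; python3 ft.py;  python3 - <<'E'
from h import *
p=optics.read_camera("scene"); cv2.imwrite("pics/s7.png",cv2.resize(p["image"][180:300,220:340],(600,600),interpolation=cv2.INTER_CUBIC)[:,:,::-1])
w=cloud(p);near=np.hypot(w[...,0]-.533,w[...,1]+.116)<0.1
P=w[near&(w[...,2]>.05)&(w[...,2]<.066)];print(rect(P),np.median(P[:,2]))
E
```

```text
clock: 14.65
tool_pos: [0.5323, -0.116, 0.3025]
tool_rot: [[-0.947, 0.322, 0.001], [0.322, 0.947, -0.0], [-0.001, -0.0, -1.0]]
ft_force: [-0.2, -1.0, -2.4]
grip_width: 0.256
F [-0.09 -0.23 -1.71] [0.17 0.46 0.5 ] pos [ 0.5321 -0.116   0.3019] t 14.85
clock: 15.75
tool_pos: [0.5321, -0.1159, 0.317]
tool_rot: [[-0.947, 0.322, -0.0], [0.322, 0.947, 0.0], [0.0, 0.0, -1.0]]
ft_force: [-0.8, 0.7, -2.8]
grip_width: 0.26
F [-0.3   0.57 -2.92] [0.41 0.13 0.23] pos [ 0.5321 -0.116   0.3169] t 15.95
(array([ 535.4, -117.5]), array([ 89.3, 117.9]), 71.18) 0.056096923395511374
```

View pics/s7.png

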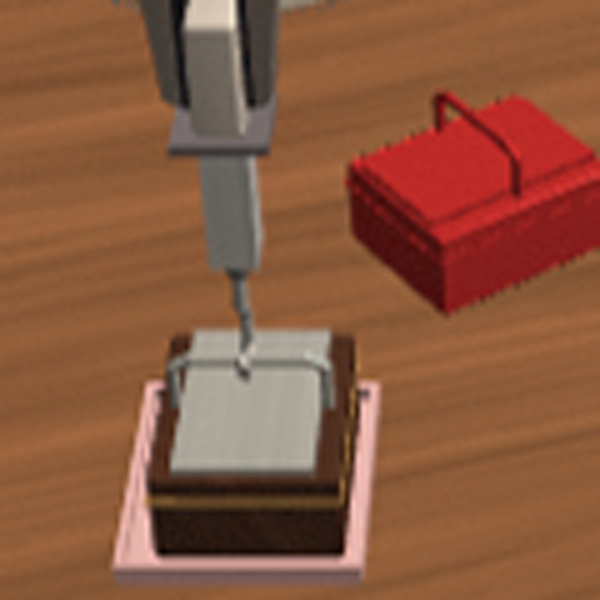

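Hooked, with the bar in the hook (crop 243,370) and about 1 N of load. I'll raise slowly and track lid height.

```bash
cat > lift.py <<'E'
from h import *
F=[];L=[]
for i in range(3):
    F.append(arm.get_state()["ft_force"]); p=optics.read_camera("scene");w=cloud(p)
    im=p["image"].astype(int)
    near=np.hypot(w[...,0]-.535,w[...,1]+.1175)<0.045
    grey=(im.min(-1)>130)&(im.max(-1)-im.min(-1)<40)
    P=w[near&grey&(w[...,2]>.045)&(w[...,2]<.1)]
    zs=P[:,2]; h,e=np.histogram(zs,bins=55,range=(.045,.1)); m=e[h.argmax()]
    L.append(np.median(zs[abs(zs-m)<.004]))
    A=P[abs(zs-m)<.004]; G=np.linalg.lstsq(np.c_[A[:,:2],np.ones(len(A))],A[:,2],rcond=None)[0]
print("F",np.mean(F,0).round(2),"lid z",np.round(L,4),"slope",G[:2].round(3),"rect",rect(A),"tcp",arm.get_state()["tool_pos"].round(4),arm.get_state()["clock"])
cv2.imwrite("pics/lift.png",cv2.resize(p["image"][180:300,220:340],(600,600),interpolation=cv2.INTER_CUBIC)[:,:,::-1])
E
python3 lift.py; python3 -m jog '[1,0,0,1,0, 1,0,0,2,0, 1,0,0,3,0, 1,0,0,4,0, 1,0,0,5,0, 1,0,0,6,0, 1,0,0,7,0, 1,0,0,8,0, 1,0,0,9,0, 1,0,0,10,0]'; python3 lift.py
```

```text
F [-0.79  0.1  -3.13] lid z [0.0568 0.0568 0.0571] slope [-0.001  0.006] rect (array([ 534.1, -119.2]), array([65.7, 88.3]), 75.44) tcp [ 0.5322 -0.116   0.3169] 16.15
clock: 17.15
tool_pos: [0.5321, -0.1159, 0.3269]
tool_rot: [[-0.947, 0.322, -0.0], [0.322, 0.947, 0.0], [0.0, 0.0, -1.0]]
ft_force: [-0.6, -0.1, -5.0]
grip_width: 0.262
F [-0.38 -0.22 -4.77] lid z [0.0568 0.0567 0.0571] slope [0.006 0.001] rect (array([ 535.3, -117.9]), array([65., 88.]), 71.42) tcp [ 0.5321 -0.1159  0.327 ] 17.3
```

```bash
python3 -m jog '[1,0,0,1,0, 1,0,0,2,0, 1,0,0,3,0, 1,0,0,4,0, 1,0,0,5,0, 1,0,0,6,0, 1,0,0,7,0, 1,0,0,8,0, 1,0,0,8,0]'; python3 lift.py
```

```text
clock: 18.2
tool_pos: [0.5322, -0.116, 0.335]
tool_rot: [[-0.947, 0.322, 0.0], [0.322, 0.947, -0.0], [-0.0, -0.0, -1.0]]
ft_force: [-0.2, -0.0, -5.9]
grip_width: 0.261
F [ 0.14  0.02 -5.79] lid z [0.0576 0.0572 0.0574] slope [-0.003 -0.009] rect (array([ 535.1, -118.2]), array([65.1, 88.9]), 71.3) tcp [ 0.5322 -0.116   0.3349] 18.35
```

```bash
python3 -m jog '[1,0,0,1,0, 1,0,0,2,0, 1,0,0,3,0, 1,0,0,4,0, 1,0,0,5,0, 1,0,0,6,0, 1,0,0,6,0]'; python3 lift.py
```

```text
clock: 19.05
tool_pos: [0.5322, -0.116, 0.3411]
tool_rot: [[-0.947, 0.322, 0.0], [0.322, 0.947, -0.0], [-0.0, -0.0, -1.0]]
ft_force: [-0.2, -0.3, -6.2]
grip_width: 0.26
F [ 0.4  -0.31 -6.41] lid z [0.0632 0.0632 0.0634] slope [-0.003 -0.008] rect (array([ 534.8, -118.3]), array([64.4, 88.1]), 71.73) tcp [ 0.5321 -0.116   0.3409] 19.2
```

The case is off by about 6 mm (load ≈ 4.5 N, level). Another 4 mm, then hold.

```bash
python3 -m jog '[1,0,0,1,0, 1,0,0,2,0, 1,0,0,3,0, 1,0,0,4,0, 1,0,0,4,0]'; python3 lift.py; python3 -m jog '[1,0,0,0,0, 1,0,0,0,0, 1,0,0,0,0, 1,0,0,0,0, 1,0,0,0,0, 1,0,0,0,0, 1,0,0,0,0, 1,0,0,0,0, 1,0,0,0,0, 1,0,0,0,0]';  python3 -m jog '[1,0,0,0,0, 1,0,0,0,0, 1,0,0,0,0, 1,0,0,0,0, 1,0,0,0,0, 1,0,0,0,0, 1,0,0,0,0, 1,0,0,0,0, 1,0,0,0,0, 1,0,0,0,0]'; python3 lift.py
```

```text
clock: 19.7
tool_pos: [0.5323, -0.116, 0.3452]
tool_rot: [[-0.947, 0.322, 0.0], [0.322, 0.947, -0.0], [-0.0, -0.0, -1.0]]
ft_force: [0.3, -0.2, -6.5]
grip_width: 0.255
F [-0.1  -0.09 -6.53] lid z [0.0673 0.0672 0.0668] slope [-0.001 -0.006] rect (array([ 535.4, -118.4]), array([65. , 88.3]), 73.1) tcp [ 0.5321 -0.116   0.3449] 19.85
clock: 20.85
tool_pos: [0.5322, -0.116, 0.3449]
tool_rot: [[-0.947, 0.322, 0.0], [0.322, 0.947, -0.0], [-0.0, 0.0, -1.0]]
ft_force: [-0.3, -0.5, -6.2]
grip_width: 0.262
clock: 21.85
tool_pos: [0.5321, -0.116, 0.3449]
tool_rot: [[-0.947, 0.322, -0.0], [0.322, 0.947, -0.0], [0.0, -0.0, -1.0]]
ft_force: [-0.1, -0.1, -6.6]
grip_width: 0.259
F [-0.48  0.12 -6.18] lid z [0.0666 0.0671 0.067 ] slope [ 0.001 -0.014] rect (array([ 534.8, -118.3]), array([65.4, 87.8]), 74.7) tcp [ 0.5322 -0.116   0.3449] 22.0
```

View pics/lift.png

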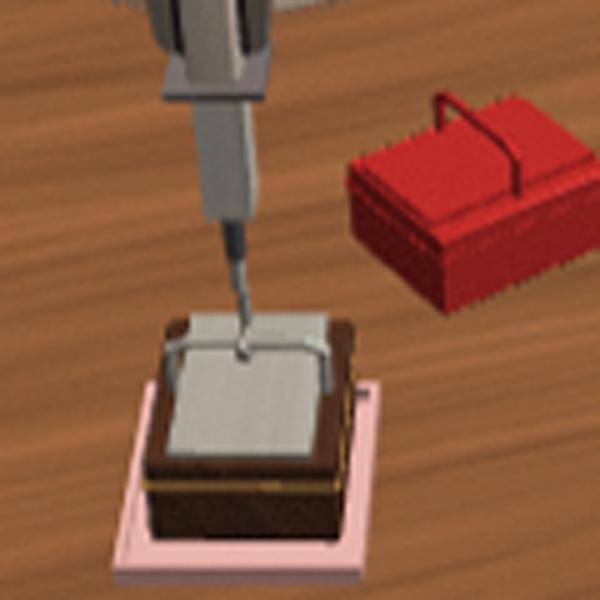

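Held over 2 s at about 10 mm clearance, level. Now lowering gently.

```bash
python3 -m jog '[1,0,0,-1,0, 1,0,0,-2,0, 1,0,0,-3,0, 1,0,0,-4,0, 1,0,0,-5,0, 1,0,0,-6,0, 1,0,0,-7,0, 1,0,0,-8,0, 1,0,0,-9,0, 1,0,0,-10,0]'; python3 lift.py; python3 -m jog '[1,0,0,-1,0, 1,0,0,-2,0, 1,0,0,-3,0, 1,0,0,-4,0, 1,0,0,-5,0, 1,0,0,-6,0, 1,0,0,-8,0, 1,0,0,-10,0, 1,0,0,-12,0, 1,0,0,-14,0]'; python3 lift.py;  python3 -m jog '[1,0,0,-2,0, 1,0,0,-4,0, 1,0,0,-6,0, 1,0,0,-8,0, 1,0,0,-10,0, 1,0,0,-12,0, 1,0,0,-14,0, 1,0,0,-16,0, 1,0,0,-18,0, 1,0,0,-18,0]'; python3 lift.py
```

```text
clock: 23.0
tool_pos: [0.5322, -0.116, 0.3349]
tool_rot: [[-0.947, 0.322, 0.0], [0.322, 0.947, -0.0], [-0.0, -0.0, -1.0]]
ft_force: [0.0, -0.3, -5.4]
grip_width: 0.257
F [ 0.18 -0.62 -5.48] lid z [0.057  0.0567 0.0569] slope [-0.002  0.001] rect (array([ 535.1, -117.9]), array([65.4, 89. ]), 69.47) tcp [ 0.5322 -0.116   0.3349] 23.15
clock: 24.15
tool_pos: [0.5322, -0.116, 0.3209]
tool_rot: [[-0.947, 0.322, 0.0], [0.322, 0.947, -0.0], [-0.0, -0.0, -1.0]]
ft_force: [-1.3, 0.0, -2.5]
grip_width: 0.263
F [-0.23 -0.09 -2.8 ] lid z [0.0568 0.0567 0.0572] slope [-0.005  0.002] rect (array([ 534. , -119.3]), array([65.6, 88.2]), 75.73) tcp [ 0.5322 -0.116   0.3207] 24.3
clock: 25.3
tool_pos: [0.532, -0.1159, 0.3025]
tool_rot: [[-0.947, 0.323, -0.001], [0.323, 0.947, 0.0], [0.001, 0.0, -1.0]]
ft_force: [-0.2, -0.2, -1.8]
grip_width: 0.259
F [-0.03  0.12 -1.52] lid z [0.0567 0.0567 0.0568] slope [-0.002 -0.001] rect (array([ 535.3, -118.1]), array([65.8, 88.1]), 70.37) tcp [ 0.5322 -0.116   0.303 ] 25.45
```

Back in the tray and unloaded. Down to the former lid-contact height (0.2908), up 1.2 mm, then out.

```bash
python3 -m jog '[1,0,0,-2,0, 1,0,0,-4,0, 1,0,0,-6,0, 1,0,0,-8,0, 1,0,0,-10,0, 1,0,0,-11,0, 1,0,0,-12.2,0, 1,0,0,-12.2,0]'; python3 lift.py; python3 -m jog '[1,0,0,0.6,0, 1,0,0,1.2,0, 1,0,0,1.2,0, 1,-1,0.3,1.2,0, 1,-3,1,1.2,0, 1,-6,2,1.2,0, 1,-9,3.1,1.2,0, 1,-12,4.1,1.2,0, 1,-14,4.8,1.2,0, 1,-14,4.8,1.2,0]'; python3 lift.py
```

```text
clock: 26.25
tool_pos: [0.5322, -0.116, 0.2906]
tool_rot: [[-0.947, 0.322, 0.0], [0.322, 0.947, -0.0], [-0.0, -0.0, -1.0]]
ft_force: [0.1, 0.0, -2.5]
grip_width: 0.26
F [-0.16 -0.27 -1.54] lid z [0.057  0.0565 0.057 ] slope [0.003 0.003] rect (array([ 535. , -118.5]), array([65.2, 89.1]), 72.73) tcp [ 0.5321 -0.1159  0.2906] 26.4
clock: 27.4
tool_pos: [0.5179, -0.1111, 0.292]
tool_rot: [[-0.947, 0.322, 0.0], [0.322, 0.947, -0.0], [-0.0, -0.0, -1.0]]
ft_force: [0.1, -0.3, -1.4]
grip_width: 0.259
F [-0.13  0.07 -2.21] lid z [0.0569 0.0566 0.0568] slope [-0.004  0.002] rect (array([ 535. , -118.2]), array([64.7, 89. ]), 72.22) tcp [ 0.5182 -0.1112  0.292 ] 27.55
```

View pics/lift.png

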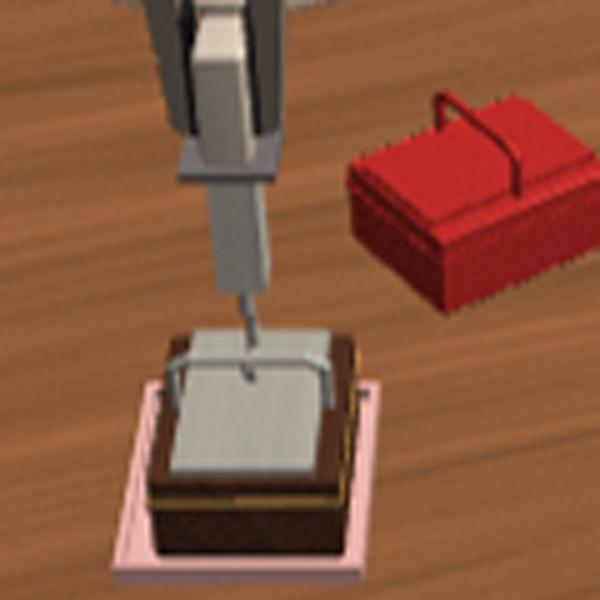

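The tip is sliding out under the bar (crop 250,378) and the case is unmoved. Continuing out.

```bash
python3 -m jog '[1,-3,1,0,0, 1,-6,2,0,0, 1,-9,3.1,0,0, 1,-13,4.4,0,0, 1,-17,5.8,0,0, 1,-21,7.2,0,0, 1,-24,8.2,0,0, 1,-24,8.2,0,0]'; python3 lift.py; python3 -m jog '[1,0,0,1,0, 1,0,0,3,0, 1,0,0,7,0, 1,0,0,12,0, 1,0,0,18,0, 1,0,0,22,0, 1,0,0,22,0]'; python3 lift.py
```

```text
clock: 28.35
tool_pos: [0.4938, -0.1028, 0.2919]
tool_rot: [[-0.947, 0.322, -0.0], [0.322, 0.947, -0.0], [0.0, -0.0, -1.0]]
ft_force: [-0.2, -0.6, -1.4]
grip_width: 0.259
F [ 0.3  -0.29 -1.51] lid z [0.0569 0.0569 0.0567] slope [-0.003  0.002] rect (array([ 535.1, -119.5]), array([65.7, 86.6]), 75.09) tcp [ 0.4942 -0.103   0.2919] 28.5
clock: 29.2
tool_pos: [0.4945, -0.1031, 0.3149]
tool_rot: [[-0.947, 0.322, 0.002], [0.322, 0.947, -0.001], [-0.002, -0.0, -1.0]]
ft_force: [-0.2, -0.0, -2.4]
grip_width: 0.259
F [-0.31 -0.23 -1.99] lid z [0.0567 0.0569 0.0567] slope [-0.002 -0.001] rect (array([ 534.5, -117.8]), array([64.9, 86.9]), 70.85) tcp [ 0.4941 -0.1029  0.3137] 29.35
```

View pics/lift.png

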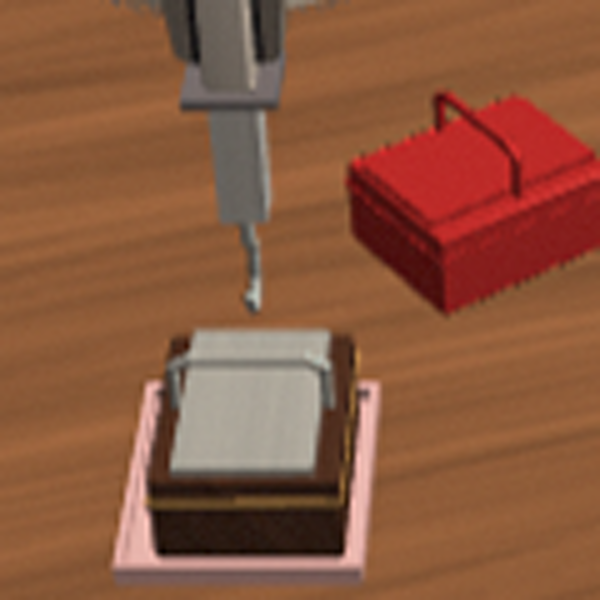

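Unhooked and clear. Back to the stand by the same way.

```bash
python3 -m jog '[1,0,0,15,0, 1,0,0,35,0, 1,0,0,55,0, 1,0,0,70,0, 1,0,0,76,0, 1,0,0,76,0]'; python3 -m jog '[1,-2,13,0,0, 1,-7,42,0,4, 1,-13,78,0,9, 1,-20,118,0,14, 1,-27,158,0,19, 1,-33,198,0,23.3, 1,-39,230,0,23.3, 1,-42,252,0,23.3, 1,-44,260,0,23.3, 1,-44,261,0,23.3]';  python3 -m jog '[1,0,0,-15,0, 1,0,0,-35,0, 1,0,0,-55,0, 1,0,0,-73,0, 1,0,0,-83,0, 1,0,0,-87,0, 1,0,0,-87,0, 1,0,0,-87,0]'
python3 - <<'E'
from h import *
s=arm.get_state();print(s["clock"],s["tool_pos"],s["tool_rot"][:,1])
for n in("scene","top"):
    p=optics.read_camera(n); w=cloud(p)
    a=p["image"][100:300,280:480] if n=="scene" else p["image"][200:320,200:320]
    cv2.imwrite(f"pics/{n}8.png",cv2.resize(a,(600,600),interpolation=cv2.INTER_CUBIC)[:,:,::-1])
    near=(w[...,0]>.505)&(w[...,0]<.62)&(abs(w[...,1]-.167)<.045)
    P=w[near&(w[...,2]>.165)&(w[...,2]<.19)];print(n,len(P),rect(P))
E
```

```text
clock: 29.95
tool_pos: [0.4944, -0.1031, 0.391]
tool_rot: [[-0.947, 0.322, 0.002], [0.322, 0.947, -0.001], [-0.002, -0.0, -1.0]]
ft_force: [0.8, 0.4, -2.2]
grip_width: 0.257
clock: 30.95
tool_pos: [0.4494, 0.1588, 0.3891]
tool_rot: [[-0.997, -0.08, -0.002], [-0.08, 0.997, -0.0], [0.002, -0.0, -1.0]]
ft_force: [0.4, -1.0, -2.1]
grip_width: 0.266
clock: 31.75
tool_pos: [0.4506, 0.1578, 0.3037]
tool_rot: [[-0.997, -0.078, 0.001], [-0.078, 0.997, 0.0], [-0.001, -0.0, -1.0]]
ft_force: [0.2, -0.5, -1.3]
grip_width: 0.262
31.75 [0.45062114 0.15783535 0.30367779] [-7.78377253e-02  9.96966040e-01 -5.38436701e-05]
scene 502 (array([564.6, 167.3]), array([100.6,  60.1]), 3.63)
top 433 (array([563.9, 169.8]), array([89.2, 56.4]), 3.9)
```

View pics/scene8.png

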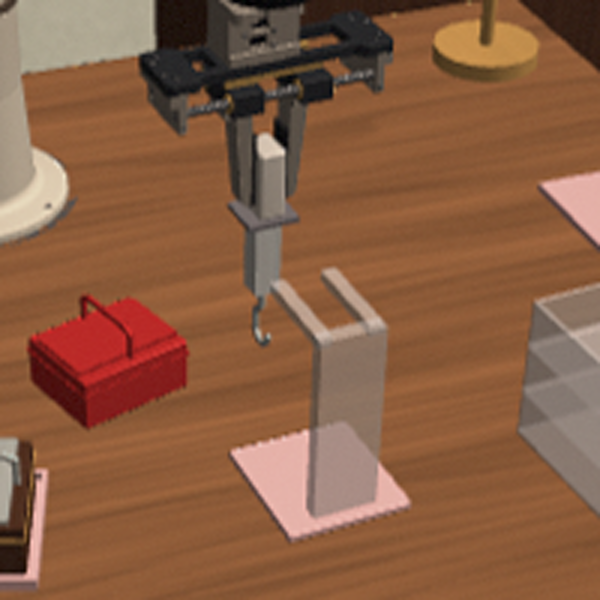

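```bash
python3 -m jog '[1,6,0.5,0,0, 1,18,1.5,0,0, 1,33,3,0,0, 1,48,4,0,0, 1,63,5.4,0,0, 1,77,6.6,0,0, 1,88,7.5,0,0, 1,96,8.2,0,0, 1,100,8.6,0,0, 1,100,8.6,0,0]'; python3 ft.py; python3 -m jog '[1,0,0,-3,0, 1,0,0,-6,0, 1,0,0,-9,0, 1,0,0,-11,0, 1,0,0,-13,0, 1,0,0,-15,0, 1,0,0,-16,0, 1,0,0,-17,0, 1,0,0,-17,0]'; python3 ft.py
```

```text
clock: 32.85
tool_pos: [0.5505, 0.1666, 0.3029]
tool_rot: [[-0.997, -0.078, 0.0], [-0.078, 0.997, -0.0], [-0.0, -0.0, -1.0]]
ft_force: [0.2, 0.5, -2.8]
grip_width: 0.261
F [ 0.37  0.49 -2.19] [0.15 0.04 0.39] pos [0.5499 0.1667 0.3029] t 33.05
clock: 33.95
tool_pos: [0.5501, 0.1666, 0.2858]
tool_rot: [[-0.997, -0.078, -0.0], [-0.078, 0.997, -0.0], [0.0, 0.0, -1.0]]
ft_force: [0.7, 0.0, -2.3]
grip_width: 0.258
F [ 0.33  0.18 -1.76] [0.22 0.32 0.55] pos [0.5502 0.1666 0.286 ] t 34.15
```

```bash
python3 -m jog '[1,0,0,-0.4,0, 1,0,0,-0.8,0, 1,0,0,-0.8,0]'; python3 ft.py;  python3 - <<'E'
from h import *
p=optics.read_camera("scene")
cv2.imwrite("pics/s9.png",cv2.resize(p["image"][100:300,280:480],(600,600),interpolation=cv2.INTER_CUBIC)[:,:,::-1])
E
```

```text
clock: 34.45
tool_pos: [0.5503, 0.1666, 0.2857]
tool_rot: [[-0.997, -0.078, 0.001], [-0.078, 0.997, 0.0], [-0.001, -0.0, -1.0]]
ft_force: [-1.8, 0.2, 1.9]
grip_width: 0.261
F [-1.38  0.03  2.67] [0.41 0.47 0.47] pos [0.5503 0.1666 0.2857] t 34.65
```

View pics/s9.png

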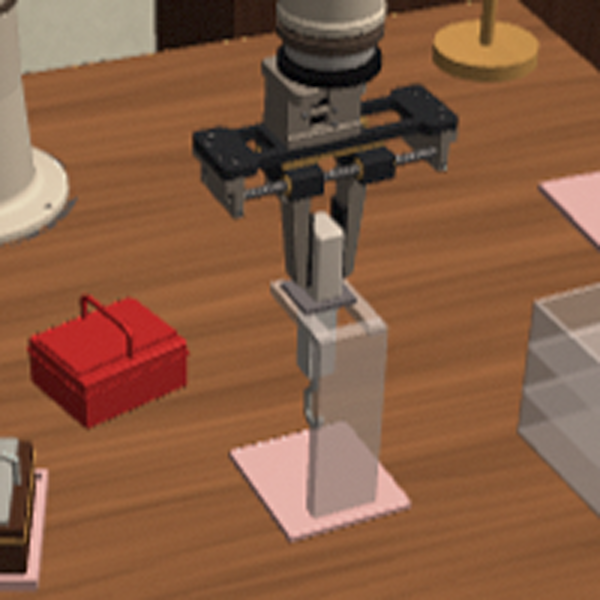

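The collar rests on both prongs (crop 318,292) with about 4.5 N of contact. Releasing.

```bash
python3 -m jog '[0.72,0,0,0.4,0, 0.65,0,0,0.4,0, 0.5,0,0,0.4,0, 0.3,0,0,0.4,0, 0,0,0,0.4,0, 0,0,0,0.4,0, 0,0,0,0.4,0, 0,0,0,0.4,0]'; python3 -m jog '[0,0,0,0,0, 0,0,0,0,0, 0,0,0,0,0, 0,0,0,0,0, 0,0,0,0,0, 0,0,0,0,0, 0,0,0,0,0, 0,0,0,0,0]'
```

```text
clock: 35.5
tool_pos: [0.5502, 0.1666, 0.2855]
tool_rot: [[-0.997, -0.078, 0.0], [-0.078, 0.997, 0.0], [-0.0, 0.0, -1.0]]
ft_force: [-0.7, 0.2, -0.4]
grip_width: 0.847
clock: 36.3
tool_pos: [0.5502, 0.1666, 0.2855]
tool_rot: [[-0.997, -0.078, 0.0], [-0.078, 0.997, -0.0], [-0.0, -0.0, -1.0]]
ft_force: [0.1, 0.5, -0.3]
grip_width: 0.996
```

```bash
python3 -m jog '[0,0,0,10,0, 0,0,0,30,0, 0,0,0,55,0, 0,0,0,80,0, 0,0,0,105,0, 0,0,0,120,0, 0,0,0,120,0]'; python3 -m jog '[0,-20,0,0,0, 0,-50,0,0,0, 0,-85,0,0,0, 0,-120,0,0,0, 0,-140,0,0,0, 0,-150,0,0,0, 0,-150,0,0,0, 0,-150,0,0,0]'
python3 - <<'E'
from h import *
for n in("top","scene"):
    p=optics.read_camera(n); w=cloud(p);cv2.imwrite(f"pics/{n}10.png",p["image"][:,:,::-1])
    for nm,c,r,lo,hi in(("lid",(.533,-.116),.1,.05,.066),("handle",(.533,-.116),.1,.07,.09),("gripTop",(.55,.166),.06,.236,.26),("prongs",(.565,.168),.06,.165,.19)):
        P=w[(np.hypot(w[...,0]-c[0],w[...,1]-c[1])<r)&(w[...,2]>lo)&(w[...,2]<hi)]
        print(n,nm,len(P),rect(P) if len(P)>3 else "",np.median(P[:,2]))
print(arm.get_state()["clock"],arm.get_state()["tool_pos"])
E
```

```text
clock: 37.0
tool_pos: [0.5509, 0.1667, 0.4086]
tool_rot: [[-0.997, -0.078, 0.005], [-0.078, 0.997, 0.0], [-0.005, -0.0, -1.0]]
ft_force: [-0.1, -0.8, 0.8]
grip_width: 1.0
clock: 37.8
tool_pos: [0.4007, 0.1666, 0.4051]
tool_rot: [[-0.997, -0.078, -0.0], [-0.078, 0.997, -0.0], [0.0, -0.0, -1.0]]
ft_force: [0.8, 0.3, -0.1]
grip_width: 1.001
top lid 1180 (array([ 530.7, -114.3]), array([ 89.7, 109.8]), 71.44) 0.056112233413926564
top handle 64 (array([ 530.9, -115.1]), array([75.2,  6.1]), 71.33) 0.08134157077830587
top gripTop 151 (array([547.7, 167.4]), array([35.8, 24.3]), 2.79) 0.24287789914569383
top prongs 505 (array([562.6, 170.1]), array([91.4, 57.3]), 4.33) 0.17959325938625925
scene lid 1015 (array([ 537. , -118.5]), array([ 89.9, 114. ]), 71.58) 0.05599313574700731
scene handle 93 (array([ 534.2, -118.1]), array([75.9,  9.9]), 72.04) 0.0806126339359782
scene gripTop 123 (array([551.9, 163.6]), array([26.1, 39.7]), 87.99) 0.24212216783610913
scene prongs 547 (array([566.6, 166.7]), array([95.8, 59.8]), 4.36) 0.17836485753886366
37.9 [0.40087741 0.16652226 0.40512562]
```

View pics/scene10.png

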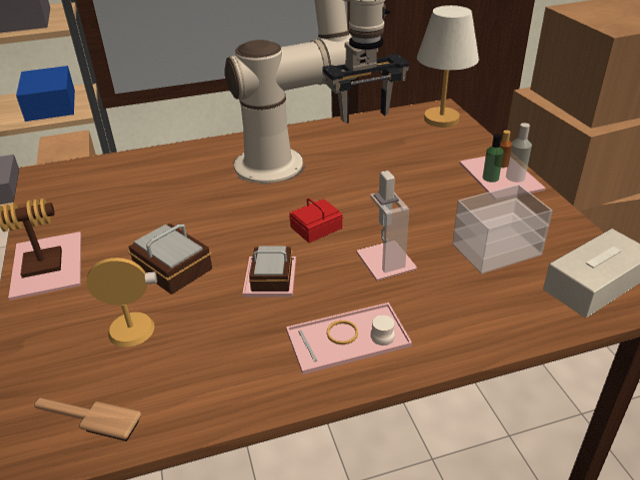

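The scale hangs in its fork (388,200) and the case is in its tray (271,270). Both match their starting measurements, nothing else has moved, and the arm is clear. Handing in.

```bash
python3 -c "
from cell import arm
arm.close_job(); print('done')"
```

```text
the job is handed in; nothing more can be done
done
```

The case was weighed and put back in its tray, the scale is hanging in its fork again, and I handed the job in at about 38 s. It reports no verdict.

- **Weighing:** I took the scale out through the open side of the fork and lowered the hook until it touched the lid at about 1.2 N. I then slid the hook under the handle and raised it slowly. The case hung level about 10 mm clear for a little over 2 s. The extra load was about 4.5 N, so the case is roughly 0.45 kg.
- **Return:** I lowered the case gently, unhooked the same way, hung the scale back on the prongs and backed the arm clear.
- **Last checks:** From the top camera, the case and scale are within about 0.5 mm of where they started. Both are at their starting heights, and nothing else in the picture looks moved.
- **Disagreements:** The two cameras differed by up to 6 mm, within or a little beyond their calibration errors, so I used the mean. That position fitted when I gripped the scale and when I hooked the case. The lid's outline angle jumped between about 69° and 76° during the lift because the scale partly hid it. The final whole-case view read 71.4°, against 71.0° at the start.
- **Lid pressure:** I only had the wrist force reading, which varies by about 0.5 N, to judge the lid pressure.

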